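# Close the craft caddy with its front panel and hold it up

### The arm

A 6-joint arm with a two-finger parallel gripper is mounted at the origin on the work surface. World frame = base frame: x ahead of the robot, y to its left, z up, the work surface at z = 0. Lengths are in m, angles in rad, forces in N, time in s.
With the tool pointing down it reaches from about 0.275 to 0.775 m from the base axis. Payload 14.6 kg.
Tool frame: the origin (TCP) lies midway between the tips of the shut fingers; the grasp point (between the pads) lies 19 mm behind it (ctrl.grasp_offset is the z of the grasp point in the tool frame, in m); z points along the fingers, y is the line along which they close (so a half turn about z gives the same grasp; the last joint's range is limited). The gripper opens to 85 mm and grips with 20 to 120 N. Pads are 22 mm wide; open, the fingers measure 114 mm over their backs; the gripper's body (76 mm by 85 mm) begins 54 mm behind the grasp point. The pads swing forward as they close: fully open they stand 13 mm farther back than shut.
Start: joints at [-1.321, 0.263, -0.048, 1.259, 0, 1.415], TCP at [0.207, -0.483, 0.231] pointing down, gripper open.
Joint ranges: [-2.65, 2.65], [-0.89, 1.7], [-1.18, 1.37], [-2.13, 2.11], [-1.35, 1.29], [-3.14, 3.14]. Speed limits (rad/s): [1.89, 1.89, 2.57, 2.79, 3.14, 3.14].

### API

Orientations are given as a 3x3 rotation matrix whose columns are the frame's x, y, z axes.
In Python, from workcell import ctrl, vision, job, finder gives the robot as it stands.
- The arm moves only by the tool drive_tool, never from a script. Its argument "rows" is a list of rows, each an object with "travel": the shift along the tool's x, y, z in mm, a list of three; "spin": the turn about the tool's z in degrees; "claw": the finger opening in mm, from 0 to 85.4. A call has 1 to 20 rows; each row shifts and turns the commanded pose from where the row before left it, along the tool's axes as they then stand; what a row does not reach is not made up. A row lasts 1/12 s, in which the tool goes at most 41.7 mm and 7.16 degrees, less where a joint would pass 70% of its speed; a pose out of reach is approached as far as the arm can. A call is refused whole if a number of a shift passes 41.7 or a number of a turn 7.16, either way. A call with a gripper value outside its range is refused whole. The fingers move at their own pace and stop on an object; the grip force is fixed at half the most. Time passes only in rows, so rows that do not move let the fingers close. It gives the time, the measured TCP pose, the force, the opening and the grip force at its end, in the units of the state.
- ctrl.get_state(): the state, without advancing time (a new reading comes with each control period).
- vision.camera(name): name is "scene" or "top"; returns a dict with "image" (420x560x3 uint8, red, green, blue), "fov_y" (degrees; the focal length in pixels is half the picture's height over the tangent of half this angle, whatever the lens; pixels are square), "cx", "cy" (the principal point, pixels), "dist_coeffs" ([k1, k2, p1, p2, k3] as OpenCV has them; the pictures are not rectified), "camera_from_world" (4x4, takes a point from world to camera coordinates). Camera axes: x right, y down, z forward; pixel columns grow to the right and rows downward; lengths in m; the calibration is good to about 2 mm. A picture is of the moment at which its call begins. There is no depth.
- job.sign_off(): hands the job in; it is judged then, once.
Trained networks look in a picture, given as the dict that the camera call returned (one of the last four; its "shot" number tells which), for a name from the list of things; names that differ only in an ending like _2 or _b are one class to them, and where a whole thing is asked for, a point or a joint stands for the part that bears it (a point fixed in the world has none). Each returns a list of dicts, best first, with "p" (0 to 1); they miss things now and then, are a little off and sometimes report something else, mostly with a low value. They report only what shows in the picture. A call takes as long as a camera call.
- finder.trace(picture, query): "mask" (420x560 bool, what is visible of it) and "uv" ([column, row] in pixels, amid what is visible of it).
The state is a dict: "time_s": time; "joint_positions": joint angles; "joint_velocities": joint speeds; "effort": joint torques, N m; "eef_pos": TCP position; "eef_rot": TCP orientation; "force": force on the tool from outside, world axes, zero at the start; "ft_torque": the same for the moment, N m; "opening": opening from 0.0 (shut) to 1.0 (fully open); "finger_force": force on a finger pad.
Only numpy, scipy, OpenCV 4.12 (cv2) and the standard library are available. Lean on these libraries where they do the work, as an engineer would, in place of code of your own. Each camera call takes 0.05 s, during which the arm holds its last target. There are 200 camera calls.

### The job

The wooden craft caddy is missing its front wall: take the wide plywood panel from the slotted stand and slide it down into the upright channel at the caddy's open front until it rests on the caddy's floor. Then pick the caddy up by its handle, about 10 cm clear of the table, and finish while still holding it there, level and steady, with the panel still in place. Leave the narrow panel, the glass dome, the bottle and the loose paint jar where they stand, and never tip the caddy over.

Things in the scene. Friction and masses are not known exactly. Their poses are not given: they have to be found in the camera images.
- caddy: Loose plywood caddy, 0.4 to 0.6 kg, 175 (x) x 171 (y) x 150 mm high. Origin: centre of underside; z up; -x the open front. Floor 12 mm thick. Ends (inner faces y = +-77.5) 85 high, with a 50 mm wide upright amid each to 150. Back wall at x = +70, top z = 117. Two paint jars fixed inside at x = 0, y = +-42, tops z = 60. Balances under the handle once the panel is in.
- channel (a point): Foot of the caddy's front channel: caddy x = -70, y = 0, z = 12 (on its floor); axes as the caddy's. The seated panel's origin comes here. At each end (y = +-65.5 to +-77.5) two upright cleats leave a gap 9 mm wide in x, up to 64 mm above this point; above that they flare to a 26 mm wide mouth 80 mm above it.
- caddy_handle: The caddy's handle, part of the caddy: straight flat wooden bar along y, 14 mm thick (x), 155 long (y), 30 high (z), running between the two end uprights. Origin: its centre, 135 mm above the caddy's underside, at caddy x = 0, y = 0. Axes as the caddy's.
- panel: The wide loose plywood panel (the one that fits), about 60 g: 6 mm thick (x), 150 wide (y), 105 high (z), its two bottom corners bevelled 10 mm. Origin: centre of its bottom edge; z up. The same both ways round. Stands upright in one of the two slots of the stand, with its bottom edge 12 mm above the table, and may lean by up to 3 degrees.
- short_panel: The narrow loose plywood panel, not to be used: 6 mm thick (x), 105 wide (y), 105 high (z), bevelled bottom corners. Origin: centre of its bottom edge. Stands in the other slot of the stand.
- stand: Fixed wooden stand, 140 (x) x 180 (y) mm. Origin: centre of its underside, z up. Its 12 mm thick base carries two slots along y, centred at x = -35 and x = +35, each 8 mm wide between ribs 10 mm thick that reach up to z = 37. Which panel is in which slot varies.
- dome: Loose glass display dome with white flowers on a round wooden foot, 90 diameter, 118 high; bystander. Origin: centre of its underside.
- bottle: Loose clear drink bottle with a red cap, 64 diameter, 190 high; bystander. Origin: centre of its underside.
- jar: Loose small white paint jar, 48 diameter, 50 high; bystander on the table near the robot's base. Origin: centre of its underside.

How it is judged:
On the way, in this order (a step that is already met when the one before it is completed fails the run):
1. the wide panel sits fully down in the caddy's front channel, the caddy still standing on the table (x of panel in the frame of caddy between -0.075 and -0.065 m and y of panel in the frame of caddy between -0.007 and 0.007 m and z of panel in the frame of caddy between 0.008 and 0.016 m and angle between the z axis of panel and the z axis of caddy, either way round below 0.08 rad and angle between the x axis of panel and the x axis of caddy, either way round below 0.08 rad and height (world z) of caddy below 0.008 m and angle between caddy's own z axis and vertical below 0.05 rad), for 0.2 s.
2. the caddy, with its panel, is lifted level and clear of the table by its handle (height (world z) of caddy between 0.06 and 0.16 m and angle between caddy's own z axis and vertical below 0.14 rad and contact force between the fingers and caddy_handle above 1 N), for 0.2 s.
At the end, for the whole second after the job is handed in: Handle still gripped; caddy underside 60 to 160 mm above the table, tilt under 8 deg, slower than 30 mm/s and 0.2 rad/s, leaning on nothing else; panel still in the channel, bottom within 4 mm of the caddy floor, centred within 5 mm across and 7 mm along it, square within 4.5 deg (all of step 2 and x of panel in the frame of caddy between -0.075 and -0.065 m and y of panel in the frame of caddy between -0.007 and 0.007 m and z of panel in the frame of caddy between 0.008 and 0.016 m and angle between the z axis of panel and the z axis of caddy, either way round below 0.08 rad and angle between the x axis of panel and the x axis of caddy, either way round below 0.08 rad and linear speed of caddy below 0.03 m/s and angular speed of caddy below 0.2 rad/s and contact force between caddy and stand below 0.3 N and contact force between caddy and dome below 0.3 N and contact force between caddy and bottle below 0.3 N and contact force between caddy and jar below 0.3 N and contact force between caddy and short_panel below 0.3 N); the arm keeps its last pose, push and grip.
It fails at once if a bystander (dome, bottle, jar, narrow panel) is moved more than 25 mm (distance of any of dome, bottle, jar, short_panel from where it was at the start of the episode above 0.025 m).
It fails at once if the caddy is tipped more than 26 degrees (angle between caddy's own z axis and vertical above 0.45 rad).
It also fails if it takes over 61 s, if anything falls off the work surface, if the arm or the gripper's body presses on something with over 40 N, if the wrist force passes 120 N, or if a joint passes its speed limit or range.

## Working session

There is one attempt and no reset: what is moved stays moved. The work goes in short steps, Python scripts to look and compute and a tool call to move; the robot and the scene stay as the last step left them, time stands still between calls to the robot, and variables do not carry over. Pictures are saved under pics/ and viewed, at most 10 in all, crops included, and the job is handed in when it is done.

Besides the shell and the picture viewer there is one more tool, called as name([rows], argument=value, ...), one row to a line, values as JSON. drive_tool: Moves the arm, as the interface text tells. Its arguments: {"type":"object","properties":{"rows":{"type":"array","items":{"type":"object","properties":{"travel":{"type":"array","items":{"type":"number"}},"spin":{"type":"number"},"claw":{"type":"number"}}}}},"required":["rows"]}

```bash
mkdir -p pics; ls; cat > h.py <<'E'
import numpy as np, cv2
from workcell import ctrl, vision, job, finder
def K(c):
    f=c["image"].shape[0]/2/np.tan(np.radians(c["fov_y"]/2)); return np.array([[f,0,c["cx"]],[0,f,c["cy"]],[0,0,1]])
def proj(c,P):
    T=np.array(c["camera_from_world"]); P=np.asarray(P,float).reshape(-1,3)
    return cv2.projectPoints(P,cv2.Rodrigues(T[:3,:3])[0],T[:3,3],K(c),np.array(c["dist_coeffs"],float))[0].reshape(-1,2)
def unproj(c,uv,z):
    T=np.array(c["camera_from_world"]); R=T[:3,:3]; o=-R.T@T[:3,3]
    n=cv2.undistortPoints(np.asarray(uv,float).reshape(-1,1,2),K(c),np.array(c["dist_coeffs"],float)).reshape(-1,2)
    d=np.c_[n,np.ones(len(n))]@R; return o+d*((z-o[2])/d[:,2])[:,None]
def save(c,n,crop=None,s=1):
    im=c["image"][...,::-1]
    if crop: im=im[crop[1]:crop[3],crop[0]:crop[2]]
    cv2.imwrite(f"pics/{n}.png",cv2.resize(im,None,fx=s,fy=s,interpolation=cv2.INTER_CUBIC))
E
python3 - <<'E'
from h import *
np.set_printoptions(precision=3,suppress=True)
s=ctrl.get_state();print(s["eef_pos"],s["eef_rot"],ctrl.grasp_offset,s["opening"])
for n in("scene","top"):
    c=vision.camera(n);save(c,n+"0",s=1.4)
    T=np.array(c["camera_from_world"]);print(n,-T[:3,:3].T@T[:3,3],T[2,:3],K(c)[0,0])
    for q in("caddy","caddy_handle","panel","short_panel","stand","dome","bottle","jar"):
        for r in finder.trace(c,q)[:2]:
            m=np.argwhere(r["mask"]);print(q,round(r["p"],2),r["uv"],r["mask"].sum(),m.min(0)[::-1],m.max(0)[::-1])
E
```

```text
pics
[ 0.207 -0.482  0.231] [[ 0.919  0.394 -0.   ]
 [ 0.394 -0.919  0.001]
 [ 0.    -0.001 -1.   ]] -0.0187 1.0034911966179252
scene [ 1.002 -0.194  0.901] [-0.448  0.207 -0.87 ] 447.02339472929583
caddy 0.92 [339.0, 200.8] 6947 [279 146] [389 252]
caddy 0.27 [278.8, 311.7] 1526 [263 285] [298 338]
caddy_handle 0.63 [337.6, 173.6] 772 [306 155] [369 193]
panel 0.56 [155.3, 254.5] 1681 [117 234] [197 277]
panel 0.34 [338.9, 202.6] 7025 [279 145] [388 253]
short_panel 0.74 [149.6, 228.4] 1170 [124 207] [180 243]
stand 0.71 [336.2, 201.3] 7022 [278 145] [388 253]
stand 0.68 [170.7, 260.8] 2846 [118 214] [212 297]
dome 0.71 [338.2, 298.8] 1889 [316 269] [363 322]
bottle 0.61 [278.9, 310.8] 1521 [263 285] [298 338]
bottle 0.28 [172.7, 264.5] 2913 [117 214] [212 297]
jar 0.6 [240.7, 157.4] 478 [233 146] [254 173]
jar 0.25 [337.1, 175.8] 831 [305 154] [370 194]
top [0.539 0.013 0.774] [ 0.077 -0.007 -0.997] 390.248716314361
caddy 0.81 [199.0, 209.3] 9447 [140 157] [254 263]
caddy_handle 0.63 [190.1, 208.7] 930 [145 198] [240 215]
panel 0.71 [420.3, 217.0] 541 [372 213] [466 221]
short_panel 0.89 [413.3, 253.1] 343 [378 252] [450 258]
stand 0.84 [398.9, 237.0] 5830 [355 199] [449 273]
dome 0.8 [256.8, 103.2] 1926 [233  79] [276 133]
bottle 0.87 [326.2, 106.3] 1730 [304  73] [344 131]
jar 0.57 [272.6, 317.3] 521 [263 300] [286 326]
```

View pics/top0.png

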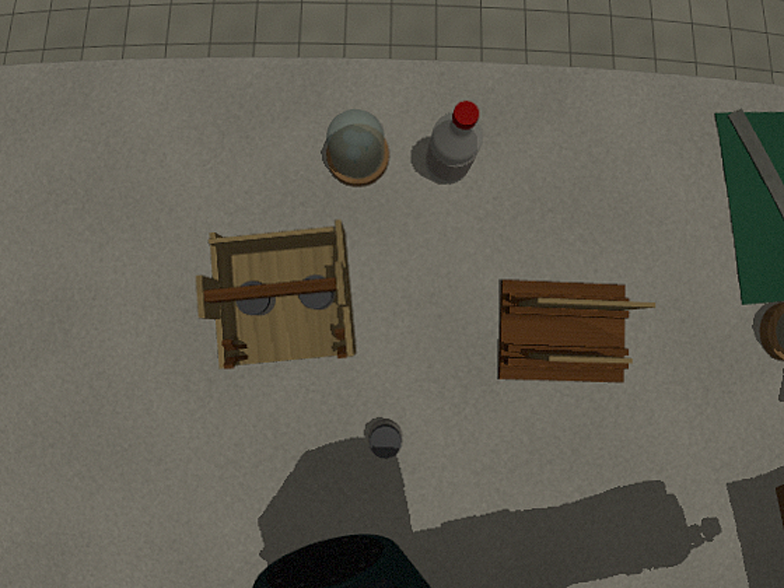

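View pics/scene0.png

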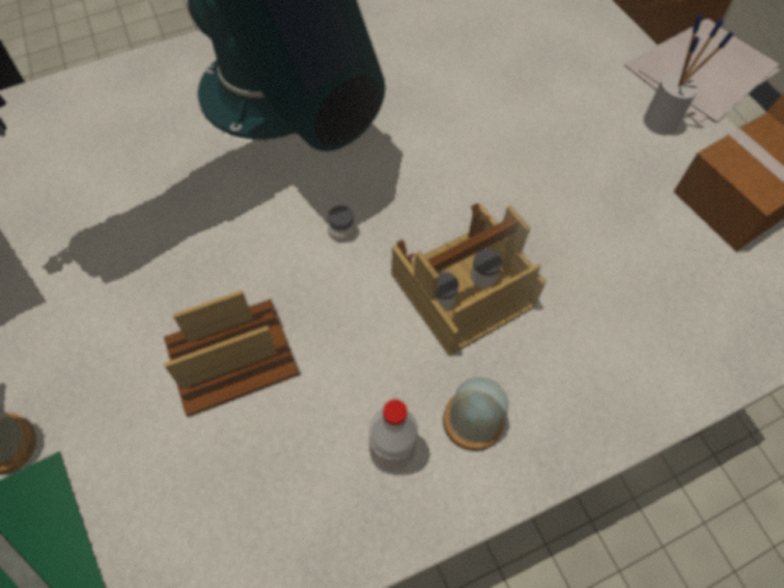

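The top view (rows down toward the robot, left = +y) shows the caddy with its open front facing the robot at about (280,295), slightly yawed. The stand is at (562,330), with the wide panel in the far slot (590,303) and the narrow one in the near slot. Next I fit poses to the masks.

```bash
cat > fit.py <<'E'
from h import *
from scipy.optimize import minimize
def box(x0,x1,y0,y1,z0,z1): return np.array([[x,y,z] for x in(x0,x1) for y in(y0,y1) for z in(z0,z1)])/1000
CADDY=[box(-87.5,87.5,-85.5,85.5,0,12),box(66,74,-77.5,77.5,12,117),box(-7,7,-77.5,77.5,120,150)]
for s in(1,-1):
    a=sorted([s*77.5,s*85.5]); CADDY+=[box(-87.5,87.5,*a,0,85),box(-25,25,*a,0,150)]
PANEL=[box(-3,3,-75,75,10,105),box(-3,3,-65,65,0,105)]
STAND=[box(-70,70,-90,90,0,12)]+[box(s*35+d-5,s*35+d+5,-90,90,12,37) for s in(1,-1) for d in(9,-9)]
def place(P,x,y,yaw,z=0,lean=0):
    c,s=np.cos(yaw),np.sin(yaw); Ry=cv2.Rodrigues(np.array([0,lean,0.]))[0]
    return (P@Ry.T)@np.array([[c,-s,0],[s,c,0],[0,0,1]]).T+[x,y,z]
S=4
def sil(c,bs,p,sub=1):
    m=np.zeros((420*sub,560*sub),np.uint8)
    for b in bs:
        h=cv2.convexHull((proj(c,place(b,*p))*sub).astype(np.float32))
        cv2.fillConvexPoly(m,np.round(h*16).astype(np.int32),1,shift=4)
    return m
def fit(views,bs,p0,f,step):
    def cost(v):
        t=0
        for c,m in views:
            q=cv2.GaussianBlur(sil(c,bs,f(v)).astype(np.float32),(0,0),1.)
            t+=((q-m)**2).sum()/m.sum()
        return t
    V=[(c,cv2.GaussianBlur(m.astype(np.float32),(0,0),1.)) for c,m in views]; views=V
    n=len(p0); best=None
    for _ in range(3):
        r=minimize(cost,p0,method="Nelder-Mead",options=dict(initial_simplex=np.vstack([p0]+[np.array(p0)+np.eye(n)[i]*step[i] for i in range(n)]),xatol=1e-5,fatol=1e-5)); p0=r.x
    return r.x,r.fun
E
cat > m1.py <<'E'
from fit import *
np.set_printoptions(precision=4,suppress=True)
sc=vision.camera("scene");tp=vision.camera("top")
tr=lambda c,q,i=0:finder.trace(c,q)[i]["mask"]
print("jar",unproj(tp,[[272.6,317.3]],.05),"dome",unproj(tp,[[256.8,110]],.05),"bottle",unproj(tp,[[326,110]],.08))
g=lambda v:(v[0],v[1],v[2])
mt,ms=tr(tp,"caddy"),tr(sc,"caddy"); x0=unproj(tp,[[199,209]],.05)[0]
for vs in([(tp,mt),(sc,ms)],[(tp,mt)],[(sc,ms)]):print("caddy",fit(vs,CADDY,[x0[0],x0[1],.07],g,[.01,.01,.05]))
st=tr(tp,"stand");
for q in("panel","short_panel"): st=st|tr(tp,q)
x0=unproj(tp,[[402,237]],.0)[0]
xs,_=fit([(tp,st)],STAND+[],[x0[0],x0[1],0],g,[.01,.01,.05]);print("stand",xs,_)
mp=tr(tp,"panel");mq=tr(sc,"panel")
x0=unproj(tp,[[420,217]],.117)[0];print(x0)
gp=lambda v:(v[0],v[1],v[2],.012,v[3])
for vs in([(tp,mp)],[(sc,mq)],[(tp,mp),(sc,mq)]):print("panel",fit(vs,PANEL,[x0[0],x0[1],0,0],gp,[.01,.01,.05,.03]))
E
python3 m1.py
```

```text
jar [[0.3914 0.0117 0.05  ]] dome [[0.7795 0.051  0.05  ]] bottle [[ 0.7731 -0.0774  0.08  ]]
caddy (array([0.5848, 0.1447, 0.1133]), np.float64(0.027786176651716232))
caddy (array([0.5839, 0.1453, 0.1171]), np.float64(0.008459131233394146))
caddy (array([0.5866, 0.1429, 0.1043]), np.float64(0.014238464646041393))
stand [ 0.5465 -0.2419 -0.0125] 0.028571929782629013
[ 0.5781 -0.2371  0.117 ]
panel (array([ 0.5821, -0.2479, -0.0189, -0.0194]), np.float64(0.010635851882398129))
panel (array([ 0.5713, -0.2521, -0.0386,  0.1073]), np.float64(0.007073929067701101))
panel (array([ 0.581 , -0.25  , -0.0141, -0.0077]), np.float64(0.17631787061691284))
```

drive_tool([
  {"travel": [15, -2.4, 2], "claw": 50},
  {"travel": [30, -4.7, 3], "claw": 50},
  {"travel": [30, -4.7, 3], "claw": 50},
  {"travel": [30, -4.7, 3], "claw": 50},
  {"travel": [30, -4.7, 3], "claw": 50},
  {"travel": [30, -4.7, 3], "claw": 50},
  {"travel": [30, -4.7, 3], "claw": 50},
  {"travel": [30, -4.7, 3], "claw": 50},
  {"travel": [30, -4.7, 3], "claw": 50},
  {"travel": [30, -4.7, 3], "claw": 50},
  {"travel": [30, -4.7, 3], "claw": 50},
  {"travel": [30, -4.7, 3], "claw": 50},
  {"travel": [30, -4.7, 3], "claw": 50},
  {"travel": [30, -4.7, 3], "claw": 50},
  {"travel": [25, -4, 3], "claw": 50},
  {"travel": [10, 0, 3], "claw": 50},
  {"travel": [0, 0, 0], "claw": 50},
])

```text
schema error: expected keys travel, spin, claw
```

drive_tool([
  {"spin": -6, "travel": [0, 0, 0], "claw": 50},
  {"spin": -6, "travel": [0, 0, 0], "claw": 50},
  {"spin": -6, "travel": [0, 0, 0], "claw": 50},
  {"spin": -6, "travel": [0, 0, 0], "claw": 50},
  {"spin": -6, "travel": [0, 0, 0], "claw": 50},
  {"spin": -6, "travel": [0, 0, 0], "claw": 50},
  {"spin": -6, "travel": [0, 0, 0], "claw": 50},
  {"spin": -6, "travel": [0, 0, 0], "claw": 50},
  {"spin": -6, "travel": [0, 0, 0], "claw": 50},
  {"spin": -6, "travel": [0, 0, 0], "claw": 50},
  {"spin": -6, "travel": [0, 0, 0], "claw": 50},
  {"travel": [0, 0, 0], "claw": 50},
  {"travel": [0, 0, 0], "claw": 50},
])

```text
schema error: expected keys travel, spin, claw
```

```bash
python3 - <<'E'
from h import *
np.set_printoptions(precision=4,suppress=True)
s=ctrl.get_state();p=s["eef_pos"];R=np.array(s["eef_rot"]);print(s["time_s"],p,R,s["opening"],s["joint_positions"])
print("tool-frame shift mm to panel",1000*R.T@(np.array([.5815,-.248,.160])-p))
c=vision.camera("scene");save(c,"s1",(80,120,340,320),3)
E
```

```text
1.35 [ 0.2067 -0.4826  0.2313] [[ 0.9192  0.3938 -0.    ]
 [ 0.3938 -0.9192 -0.    ]
 [-0.     -0.     -1.    ]] 1.0015265408871612 [-1.3213  0.2631 -0.0483  1.2594 -0.      1.4155]
tool-frame shift mm to panel [436.8458 -68.0076  71.2842]
```

View pics/s1.png

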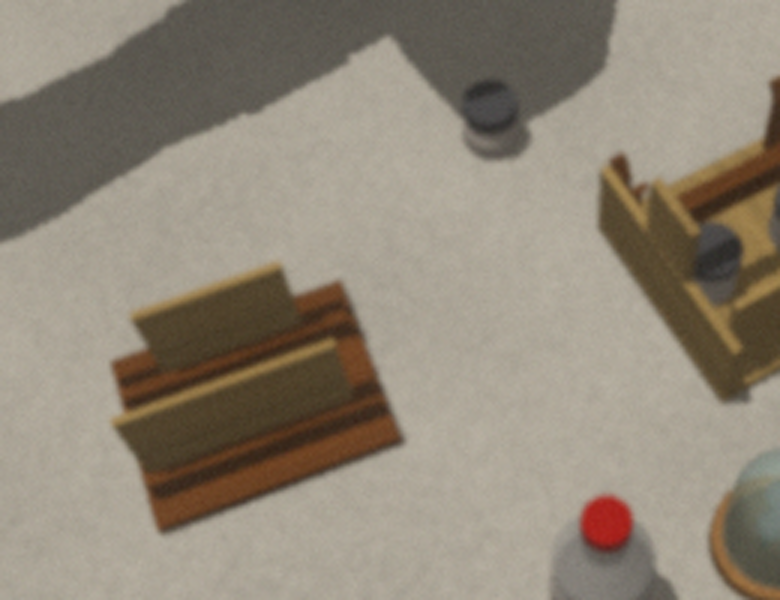

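The moves were refused because every row needs all three keys. The picture confirms the wide panel (bottom-left, crop 235,400) is in the far slot.

drive_tool([
  {"travel": [15, -2.4, 2], "spin": 0, "claw": 50},
  {"travel": [30, -4.7, 3], "spin": 0, "claw": 50},
  {"travel": [30, -4.7, 3], "spin": 0, "claw": 50},
  {"travel": [30, -4.7, 3], "spin": 0, "claw": 50},
  {"travel": [30, -4.7, 3], "spin": 0, "claw": 50},
  {"travel": [30, -4.7, 3], "spin": 0, "claw": 50},
  {"travel": [30, -4.7, 3], "spin": 0, "claw": 50},
  {"travel": [30, -4.7, 3], "spin": 0, "claw": 50},
  {"travel": [30, -4.7, 3], "spin": 0, "claw": 50},
  {"travel": [30, -4.7, 3], "spin": 0, "claw": 50},
  {"travel": [30, -4.7, 3], "spin": 0, "claw": 50},
  {"travel": [30, -4.7, 3], "spin": 0, "claw": 50},
  {"travel": [30, -4.7, 3], "spin": 0, "claw": 50},
  {"travel": [30, -4.7, 3], "spin": 0, "claw": 50},
  {"travel": [25, -4, 3], "spin": 0, "claw": 50},
  {"travel": [10, 0, 3], "spin": 0, "claw": 50},
  {"travel": [0, 0, 0], "spin": 0, "claw": 50},
])

```text
time_s: 2.82
eef_pos: [0.5859, -0.2461, 0.1832]
eef_rot: [[0.918, 0.396, -0.001], [0.396, -0.918, 0.001], [-0.0, -0.001, -1.0]]
force: [0.0, -0.5, 0.1]
opening: 0.587
finger_force: 0.0
```

drive_tool([
  {"spin": -6, "travel": [0, 0, 0], "claw": 50},
  {"spin": -6, "travel": [0, 0, 0], "claw": 50},
  {"spin": -6, "travel": [0, 0, 0], "claw": 50},
  {"spin": -6, "travel": [0, 0, 0], "claw": 50},
  {"spin": -6, "travel": [0, 0, 0], "claw": 50},
  {"spin": -6, "travel": [0, 0, 0], "claw": 50},
  {"spin": -6, "travel": [0, 0, 0], "claw": 50},
  {"spin": -6, "travel": [0, 0, 0], "claw": 50},
  {"spin": -6, "travel": [0, 0, 0], "claw": 50},
  {"spin": -6, "travel": [0, 0, 0], "claw": 50},
  {"spin": -6, "travel": [0, 0, 0], "claw": 50},
  {"spin": 0, "travel": [0, 0, 0], "claw": 50},
  {"spin": 0, "travel": [0, 0, 0], "claw": 50},
])

```text
time_s: 3.9
eef_pos: [0.5839, -0.2479, 0.1845]
eef_rot: [[0.018, 1.0, -0.0], [1.0, -0.018, -0.0], [-0.0, -0.0, -1.0]]
force: [-0.9, 0.2, -0.3]
opening: 0.585
finger_force: 0.0
```

```bash
python3 - <<'E'
from h import *
np.set_printoptions(precision=4,suppress=True)
s=ctrl.get_state();p=s["eef_pos"];R=np.array(s["eef_rot"]);print(s["time_s"],p,R,s["opening"],s["joint_positions"])
print("tool-frame shift mm to panel",1000*R.T@(np.array([.5815,-.248,.160])-p))
c=vision.camera("scene");save(c,"s2",(80,120,340,320),3)
E
```

```text
3.9 [ 0.5839 -0.2479  0.1845] [[ 0.0182  0.9998 -0.    ]
 [ 0.9998 -0.0182 -0.0002]
 [-0.0002 -0.     -1.    ]] 0.5854483903461125 [-0.5299  0.4682  0.1454  1.2479 -0.0002  1.0591]
tool-frame shift mm to panel [-0.0921 -2.3895 24.4975]
```

View pics/s2.png

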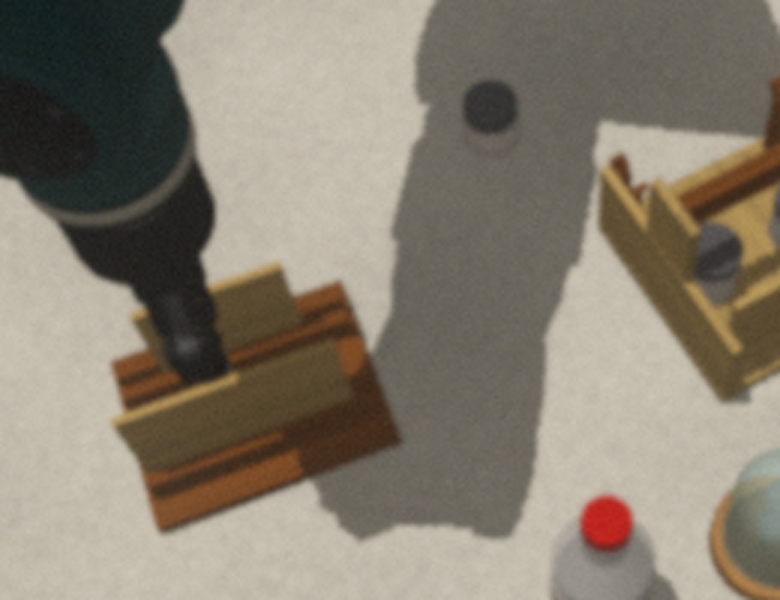

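The gripper sits above the panel's middle, with the jaws across its thickness. Now I descend and grip.

drive_tool([
  {"travel": [0, -2.4, 15], "spin": 0, "claw": 50},
  {"travel": [0, 0, 15], "spin": 0, "claw": 50},
  {"travel": [0, 0, 15], "spin": 0, "claw": 50},
  {"travel": [0, 0, 15], "spin": 0, "claw": 50},
  {"travel": [0, 0, 15], "spin": 0, "claw": 50},
  {"travel": [0, 0, 15], "spin": 0, "claw": 50},
  {"travel": [0, 0, 10], "spin": 0, "claw": 50},
  {"travel": [0, 0, 0], "spin": 0, "claw": 50},
  {"travel": [0, 0, 0], "spin": 0, "claw": 20},
  {"travel": [0, 0, 0], "spin": 0, "claw": 12},
  {"travel": [0, 0, 0], "spin": 0, "claw": 0},
  {"travel": [0, 0, 0], "spin": 0, "claw": 0},
  {"travel": [0, 0, 0], "spin": 0, "claw": 0},
  {"travel": [0, 0, 0], "spin": 0, "claw": 0},
  {"travel": [0, 0, 0], "spin": 0, "claw": 0},
])

```text
time_s: 5.2
eef_pos: [0.5825, -0.2475, 0.0852]
eef_rot: [[0.014, 1.0, 0.001], [1.0, -0.014, -0.001], [-0.001, 0.001, -1.0]]
force: [-2.0, -0.2, 6.8]
opening: 0.059
finger_force: 59.5
```

drive_tool([
  {"travel": [0, 0, -8], "spin": 0, "claw": 0},
  {"travel": [0, 0, -12], "spin": 0, "claw": 0},
  {"travel": [0, 0, -15], "spin": 0, "claw": 0},
  {"travel": [0, 0, -20], "spin": 0, "claw": 0},
  {"travel": [0, 0, -20], "spin": 0, "claw": 0},
  {"travel": [0, 0, -20], "spin": 0, "claw": 0},
  {"travel": [0, 0, -20], "spin": 0, "claw": 0},
  {"travel": [0, 0, -20], "spin": 0, "claw": 0},
  {"travel": [0, 0, -15], "spin": 0, "claw": 0},
  {"travel": [0, 0, -8], "spin": 0, "claw": 0},
  {"travel": [0, 0, 0], "spin": 0, "claw": 0},
])

```text
time_s: 6.12
eef_pos: [0.5828, -0.2475, 0.2443]
eef_rot: [[0.014, 1.0, 0.003], [1.0, -0.014, -0.001], [-0.001, 0.003, -1.0]]
force: [-0.3, 0.2, -1.2]
opening: 0.064
finger_force: 58.5
```

drive_tool([
  {"travel": [10, -5, 0], "spin": 0, "claw": 0},
  {"travel": [20, -10, 0], "spin": 0, "claw": 0},
  {"travel": [25, -12, 0], "spin": 0, "claw": 0},
  {"travel": [25, -12, 0], "spin": 0, "claw": 0},
  {"travel": [25, -12, 0], "spin": 0, "claw": 0},
  {"travel": [25, -10, 0], "spin": 0, "claw": 0},
  {"travel": [25, -4, 0], "spin": -1, "claw": 0},
  {"travel": [25, 0, 0], "spin": -1, "claw": 0},
  {"travel": [25, 0, 0], "spin": -1, "claw": 0},
  {"travel": [25, 0, 0], "spin": -1, "claw": 0},
  {"travel": [25, 0, 0], "spin": -1, "claw": 0},
  {"travel": [25, 0, 0], "spin": -1, "claw": 0},
  {"travel": [25, 0, 0], "spin": -1, "claw": 0},
  {"travel": [25, 0, 0], "spin": 0, "claw": 0},
  {"travel": [25, 0, 0], "spin": 0, "claw": 0},
  {"travel": [20, 0, 0], "spin": 0, "claw": 0},
  {"travel": [10, 0, 0], "spin": 0, "claw": 0},
  {"travel": [0, 0, 0], "spin": 0, "claw": 0},
  {"travel": [0, 0, 0], "spin": 0, "claw": 0},
])

```text
time_s: 7.7
eef_pos: [0.5036, 0.1378, 0.2418]
eef_rot: [[-0.109, 0.994, -0.001], [0.994, 0.109, -0.0], [-0.0, -0.001, -1.0]]
force: [0.5, 0.1, -0.8]
opening: 0.058
finger_force: 58.6
```

```bash
cat > m2.py <<'E'
from fit import *
import sys
np.set_printoptions(precision=4,suppress=True)
s=ctrl.get_state();p=np.array(s["eef_pos"]);R=np.array(s["eef_rot"]);print(s["time_s"],p,"yaw of panel",np.arctan2(-R[0,0],R[1,0]),s["opening"],s["force"])
c=vision.camera("scene");t=vision.camera("top")
for n,k in(("sc",c),("tp",t)):
  for q in("panel","caddy"):
    for r in finder.trace(k,q)[:2]:
        m=np.argwhere(r["mask"]);print(n,q,round(r["p"],2),r["uv"],r["mask"].sum(),m.min(0)[::-1],m.max(0)[::-1])
yaw=np.arctan2(-R[0,0],R[1,0])
im=[k["image"].copy() for k in(c,t)]
def draw(im,k,P,col):
    u=np.round(proj(k,P)).astype(int)
    for a in range(8):
        for b in range(a):
            if bin(a^b).count("1")==1: cv2.line(im,tuple(map(int,u[a])),tuple(map(int,u[b])),col,1)
big=[cv2.resize(i,None,fx=3,fy=3,interpolation=cv2.INTER_CUBIC) for i in im]
np.savez("last.npz",i0=im[0],i1=im[1])
save(c,sys.argv[1]+"s",(250,90,450,260),4);save(t,sys.argv[1]+"t",(110,130,300,290),4)
import pickle;pickle.dump((c,t,[finder.trace(k,"panel")[0]["mask"] for k in(c,t)],s),open("last.pkl","wb"))
E
python3 m2.py a
```

```text
7.7 [0.5036 0.1378 0.2418] yaw of panel 0.10890073612375534 0.057752688560966534 [ 0.4516  0.1468 -0.7537]
sc panel 0.69 [310.4, 125.4] 1760 [286  90] [353 148]
sc caddy 0.9 [336.4, 199.7] 6983 [279 145] [389 253]
tp panel 0.95 [212.4, 261.3] 403 [187 253] [240 264]
tp caddy 0.9 [205.7, 204.1] 8075 [139 158] [254 257]
```

View pics/as.png

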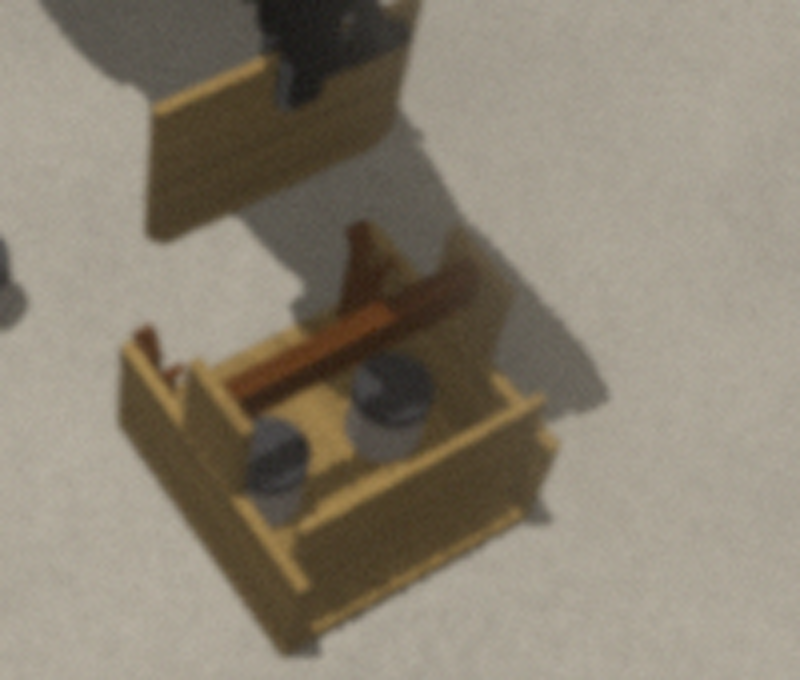

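View pics/at.png

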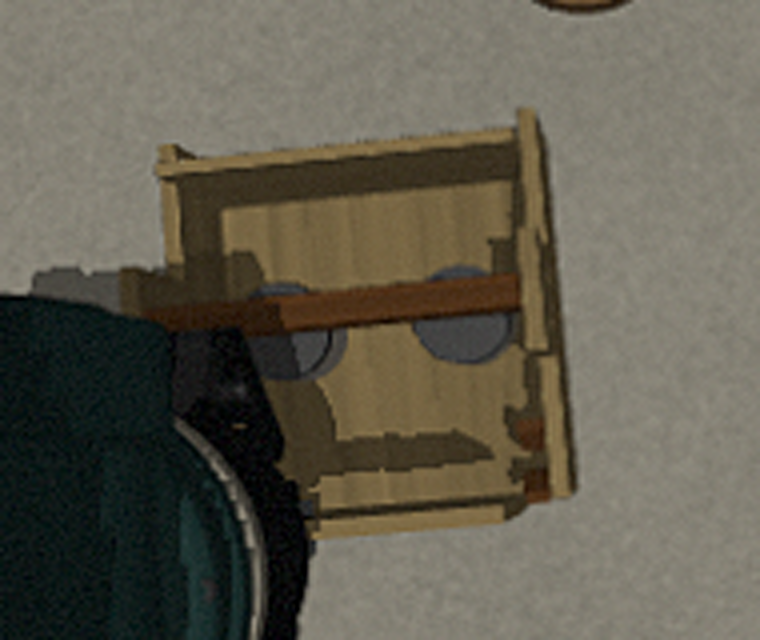

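```bash
cat > m3.py <<'E'
from fit import *
import pickle
np.set_printoptions(precision=4,suppress=True)
c,t,ms,s=pickle.load(open("last.pkl","rb"))
p=np.array(s["eef_pos"]);R=np.array(s["eef_rot"]);yaw=np.arctan2(-R[0,0],R[1,0]);d=R[:,0];n=R[:,1]
sl=[slice(0,316),slice(192,560)]
def cost(v,use=(0,1)):
    o=p+d*v[0]+n*v[1];e=0
    for i in use:
        k=(c,t)[i]
        q=cv2.GaussianBlur(sil(k,PANEL,(o[0],o[1],yaw,p[2]-.071+v[2],v[3])).astype(np.float32),(0,0),1)
        m=cv2.GaussianBlur(ms[i].astype(np.float32),(0,0),1)
        e+=((q-m)[:,sl[i]]**2).sum()/m.sum()
    return e
for use in((0,1),(0,),(1,)):
    r=minimize(cost,[0,0,0,0],args=(use,),method="Nelder-Mead",options=dict(initial_simplex=np.array([[0,0,0,0],[.008,0,0,0],[0,.006,0,0],[0,0,.008,0],[0,0,0,.05]])))
    print("offset along tool x, y, z, lean",r.x,r.fun)
for cx,cy,w in((.5848,.1447,.1133),):
    f=np.array([cx-.07*np.cos(w),cy-.07*np.sin(w)]);print("channel",f,"tool shift mm",1000*(f-p[:2])@R[:2,:2], "dyaw deg",np.degrees(w-yaw))
E
python3 m3.py; python3 - <<'E'
from fit import *
c=vision.camera("scene");m=finder.trace(c,"caddy")[0]["mask"]
g=lambda v:v
print(fit([(c,m)],CADDY,[.585,.145,.11],lambda v:tuple(v),[.01,.01,.05]))
for k in(c,vision.camera("top")):
    for r in finder.trace(k,"caddy_handle")[:1]:
        print(fit([(k,r["mask"])],CADDY[2:3],[.585,.145,.11],lambda v:tuple(v),[.01,.01,.05]))
E
```

```text
offset along tool x, y, z, lean [ 0.0002 -0.0014 -0.0022  0.0103] 0.020258182659745216
offset along tool x, y, z, lean [-0.0043  0.0008  0.0037  0.0569] 0.004281435627490282
offset along tool x, y, z, lean [ 0.0001 -0.0011  0.0047  0.0105] 0.009060128591954708
channel [0.5152 0.1368] tool shift mm [-2.3126 11.4949] dyaw deg 0.25205925307318194
(array([0.58653595, 0.14397744, 0.1259395 ]), np.float64(0.014561491087079048))
(array([0.5857891 , 0.14413899, 0.11250972]), np.float64(0.15031985938549042))
```

drive_tool([
  {"travel": [-1, 6, 0], "spin": 0, "claw": 0},
  {"travel": [-1, 6, 0], "spin": 0, "claw": 0},
  {"travel": [0, 0, 10], "spin": 0, "claw": 0},
  {"travel": [0, 0, 15], "spin": 0, "claw": 0},
  {"travel": [0, 0, 15], "spin": 0, "claw": 0},
  {"travel": [0, 0, 15], "spin": 0, "claw": 0},
  {"travel": [0, 0, 10], "spin": 0, "claw": 0},
  {"travel": [0, 0, 10], "spin": 0, "claw": 0},
  {"travel": [0, 0, 5], "spin": 0, "claw": 0},
  {"travel": [0, 0, 0], "spin": 0, "claw": 0},
  {"travel": [0, 0, 0], "spin": 0, "claw": 0},
])

```text
time_s: 9.27
eef_pos: [0.5162, 0.1373, 0.1625]
eef_rot: [[-0.108, 0.994, -0.0], [0.994, 0.108, 0.0], [0.0, -0.0, -1.0]]
force: [0.1, 0.3, -0.8]
opening: 0.056
finger_force: 58.6
```

```bash
python3 m2.py b; python3 m3.py
```

```text
9.2667 [0.5162 0.1373 0.1625] yaw of panel 0.10808749227602547 0.0557633509297954 [ 0.0825  0.3085 -0.7654]
sc panel 0.78 [308.1, 152.1] 1500 [287 120] [351 177]
sc panel 0.44 [164.6, 259.7] 4624 [117 214] [213 298]
sc caddy 0.7 [334.2, 202.5] 7011 [278 148] [389 254]
tp panel 0.76 [224.5, 250.3] 175 [203 244] [244 250]
tp caddy 0.98 [214.3, 199.3] 6615 [148 157] [255 257]
offset along tool x, y, z, lean [ 0.0002 -0.0014 -0.0046  0.0121] 0.3006787896156311
offset along tool x, y, z, lean [-0.0045  0.0023 -0.0004  0.0078] 0.0012726474087685347
offset along tool x, y, z, lean [ 0.0026 -0.0012  0.0041  0.0124] 0.2921488881111145
channel [0.5152 0.1368] tool shift mm [-0.3987 -1.0034] dyaw deg 0.2986546932630829
```

View pics/bs.png

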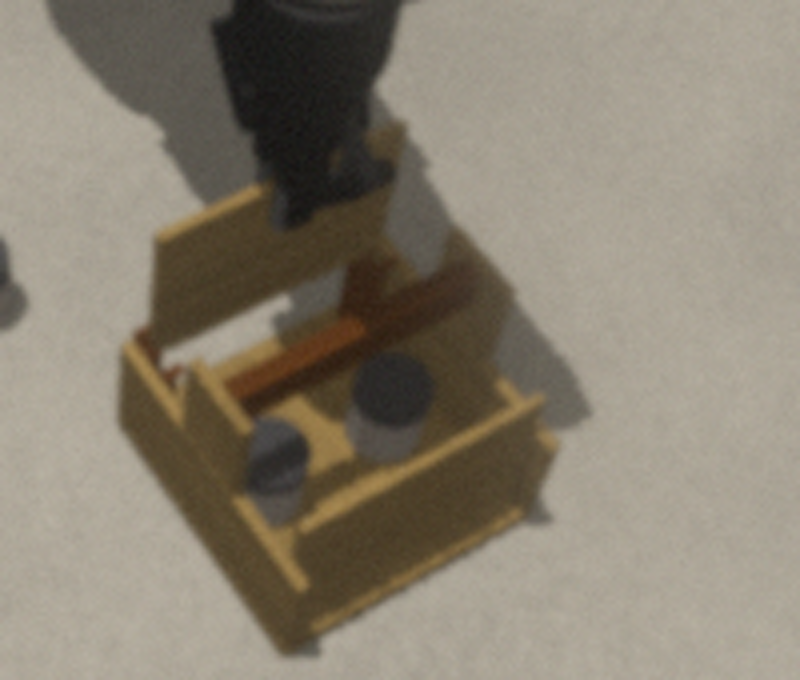

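View pics/bt.png

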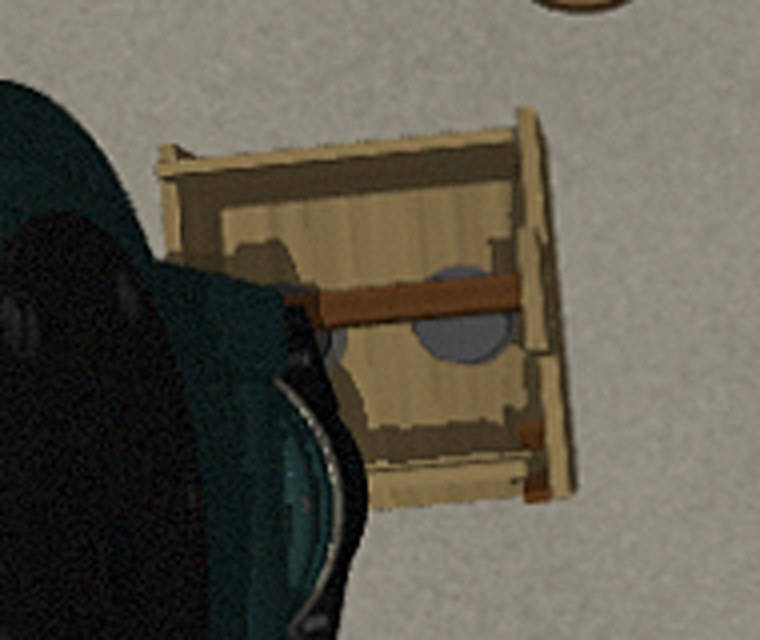

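The panel's bottom edge (top crop row ≈462) lies midway between the two cleats (435 and 495), so I continue down.

drive_tool([
  {"travel": [0, -0.7, 5], "spin": 0, "claw": 0},
  {"travel": [0, 0, 5], "spin": 0, "claw": 0},
  {"travel": [0, 0, 5], "spin": 0, "claw": 0},
  {"travel": [0, 0, 5], "spin": 0, "claw": 0},
  {"travel": [0, 0, 5], "spin": 0, "claw": 0},
  {"travel": [0, 0, 0], "spin": 0, "claw": 0},
])

```text
time_s: 10.17
eef_pos: [0.515, 0.1372, 0.1362]
eef_rot: [[-0.108, 0.994, -0.001], [0.994, 0.108, -0.0], [0.0, -0.001, -1.0]]
force: [0.6, -0.2, -1.2]
opening: 0.057
finger_force: 58.5
```

drive_tool([
  {"travel": [0, 0, 6], "spin": 0, "claw": 0},
  {"travel": [0, 0, 6], "spin": 0, "claw": 0},
  {"travel": [0, 0, 6], "spin": 0, "claw": 0},
  {"travel": [0, 0, 6], "spin": 0, "claw": 0},
  {"travel": [0, 0, 6], "spin": 0, "claw": 0},
  {"travel": [0, 0, 6], "spin": 0, "claw": 0},
  {"travel": [0, 0, 6], "spin": 0, "claw": 0},
  {"travel": [0, 0, 4], "spin": 0, "claw": 0},
  {"travel": [0, 0, 2], "spin": 0, "claw": 0},
  {"travel": [0, 0, 1], "spin": 0, "claw": 0},
  {"travel": [0, 0, 0], "spin": 0, "claw": 0},
])

```text
time_s: 11.08
eef_pos: [0.5151, 0.1372, 0.0882]
eef_rot: [[-0.108, 0.994, -0.0], [0.994, 0.108, 0.0], [0.0, -0.0, -1.0]]
force: [0.6, -0.2, -1.0]
opening: 0.059
finger_force: 58.5
```

drive_tool([
  {"travel": [0, 0, 1.5], "spin": 0, "claw": 0},
  {"travel": [0, 0, 1.5], "spin": 0, "claw": 0},
  {"travel": [0, 0, 0.5], "spin": 0, "claw": 0},
  {"travel": [0, 0, 0], "spin": 0, "claw": 0},
  {"travel": [0, 0, 0], "spin": 0, "claw": 0},
])

```text
time_s: 11.5
eef_pos: [0.5154, 0.1373, 0.0852]
eef_rot: [[-0.108, 0.994, 0.001], [0.994, 0.108, 0.0], [0.0, 0.001, -1.0]]
force: [-0.8, 0.3, 6.1]
opening: 0.061
finger_force: 59.6
```

The panel is resting on the floor: 6 N upward at the same TCP height as in the stand. I release and go up.

drive_tool([
  {"travel": [0, 0, 0], "spin": 0, "claw": 12},
  {"travel": [0, 0, 0], "spin": 0, "claw": 25},
  {"travel": [0, 0, 0], "spin": 0, "claw": 30},
  {"travel": [0, 0, 0], "spin": 0, "claw": 30},
  {"travel": [0, 0, -6], "spin": 0, "claw": 30},
  {"travel": [0, 0, -15], "spin": 0, "claw": 30},
  {"travel": [0, 0, -20], "spin": 0, "claw": 30},
  {"travel": [0, 0, -25], "spin": 0, "claw": 30},
  {"travel": [0, 0, -25], "spin": 0, "claw": 30},
  {"travel": [0, 0, -20], "spin": 0, "claw": 30},
  {"travel": [0, 0, -10], "spin": 0, "claw": 40},
  {"travel": [0, 12, 0], "spin": 0, "claw": 50},
  {"travel": [0, 20, 0], "spin": 0, "claw": 50},
  {"travel": [0, 20, 0], "spin": 0, "claw": 50},
  {"travel": [0, 12, 0], "spin": 0, "claw": 50},
  {"travel": [0, 6, 0], "spin": 0, "claw": 50},
  {"travel": [0, 0, 0], "spin": 0, "claw": 50},
  {"travel": [0, 0, 0], "spin": 0, "claw": 50},
])

```text
time_s: 13.0
eef_pos: [0.5843, 0.1447, 0.2058]
eef_rot: [[-0.108, 0.994, -0.001], [0.994, 0.108, -0.0], [0.0, -0.001, -1.0]]
force: [0.1, 1.0, 0.0]
opening: 0.587
finger_force: 0.0
```

```bash
python3 m2.py c; python3 - <<'E'
from fit import *
import pickle
c,t,ms,s=pickle.load(open("last.pkl","rb"))
o=(np.array(s["eef_pos"])[0],np.array(s["eef_pos"])[1],.108)
im=cv2.resize(c["image"][90:260,250:450],None,fx=4,fy=4,interpolation=cv2.INTER_CUBIC)[...,::-1].copy()
for col,b in(((0,0,255),place(PANEL[0],-.07,0,0,.012)),((0,255,0),CADDY[2])):
    u=np.round((proj(c,place(b,*o))-[250,90]+.5)*4).astype(int).tolist()
    for a in range(8):
        for d in range(a):
            if bin(a^d).count("1")==1: cv2.line(im,u[a],u[d],col,1)
cv2.imwrite("pics/c2.png",im)
E
```

```text
13.0 [0.5843 0.1447 0.2058] yaw of panel 0.10812382186312884 0.5872202804220842 [0.149  0.996  0.0165]
sc panel 0.66 [315.5, 166.5] 1150 [287 144] [345 189]
tp panel 0.64 [212.9, 250.3] 288 [181 245] [243 253]
tp caddy 0.77 [216.9, 210.8] 5944 [155 158] [254 263]
tp caddy 0.62 [325.5, 104.1] 1765 [303  72] [345 132]
```

View pics/c2.png

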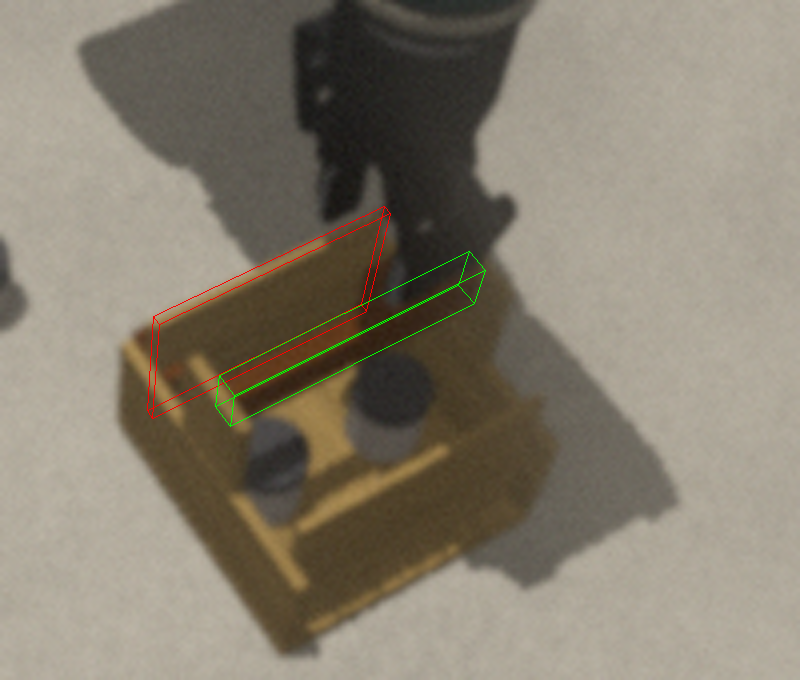

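The overlay of the seated panel (red, top edge crop ≈(270,265)) and the handle (green) agree with the picture to within about 3 mm. I descend onto the handle and grip.

drive_tool([
  {"travel": [0, 1, 10], "spin": 0, "claw": 50},
  {"travel": [0, 0, 15], "spin": 0, "claw": 50},
  {"travel": [0, 0, 15], "spin": 0, "claw": 50},
  {"travel": [0, 0, 15], "spin": 0, "claw": 50},
  {"travel": [0, 0, 15], "spin": 0, "claw": 50},
  {"travel": [0, 0, 12], "spin": 0, "claw": 50},
  {"travel": [0, 0, 8], "spin": 0, "claw": 50},
  {"travel": [0, 0, 0], "spin": 0, "claw": 40},
  {"travel": [0, 0, 0], "spin": 0, "claw": 35},
  {"travel": [0, 0, 0], "spin": 0, "claw": 30},
  {"travel": [0, 0, 0], "spin": 0, "claw": 26},
  {"travel": [0, 0, 0], "spin": 0, "claw": 22},
  {"travel": [0, 0, 0], "spin": 0, "claw": 18},
  {"travel": [0, 0, 0], "spin": 0, "claw": 14},
  {"travel": [0, 0, 0], "spin": 0, "claw": 8},
  {"travel": [0, 0, 0], "spin": 0, "claw": 0},
  {"travel": [0, 0, 0], "spin": 0, "claw": 0},
  {"travel": [0, 0, 0], "spin": 0, "claw": 0},
  {"travel": [0, 0, 0], "spin": 0, "claw": 0},
])

```text
time_s: 14.98
eef_pos: [0.5856, 0.1449, 0.1162]
eef_rot: [[-0.108, 0.994, 0.0], [0.994, 0.108, 0.0], [0.0, 0.0, -1.0]]
force: [-4.0, -1.2, 4.5]
opening: 0.157
finger_force: 59.7
```

Gripped at 13.4 mm opening, which matches the 14 mm handle. Lifting about 102 mm gently.

drive_tool([
  {"travel": [0, 0, -1], "spin": 0, "claw": 0},
  {"travel": [0, 0, -3], "spin": 0, "claw": 0},
  {"travel": [0, 0, -5], "spin": 0, "claw": 0},
  {"travel": [0, 0, -7], "spin": 0, "claw": 0},
  {"travel": [0, 0, -9], "spin": 0, "claw": 0},
  {"travel": [0, 0, -10], "spin": 0, "claw": 0},
  {"travel": [0, 0, -10], "spin": 0, "claw": 0},
  {"travel": [0, 0, -10], "spin": 0, "claw": 0},
  {"travel": [0, 0, -10], "spin": 0, "claw": 0},
  {"travel": [0, 0, -10], "spin": 0, "claw": 0},
  {"travel": [0, 0, -9], "spin": 0, "claw": 0},
  {"travel": [0, 0, -8], "spin": 0, "claw": 0},
  {"travel": [0, 0, -5], "spin": 0, "claw": 0},
  {"travel": [0, 0, -3], "spin": 0, "claw": 0},
  {"travel": [0, 0, -2], "spin": 0, "claw": 0},
  {"travel": [0, 0, 0], "spin": 0, "claw": 0},
  {"travel": [0, 0, 0], "spin": 0, "claw": 0},
  {"travel": [0, 0, 0], "spin": 0, "claw": 0},
  {"travel": [0, 0, 0], "spin": 0, "claw": 0},
  {"travel": [0, 0, 0], "spin": 0, "claw": 0},
])

```text
time_s: 16.65
eef_pos: [0.5857, 0.1449, 0.2175]
eef_rot: [[-0.108, 0.994, -0.0], [0.994, 0.108, -0.0], [0.0, -0.0, -1.0]]
force: [0.4, -0.3, -6.1]
opening: 0.156
finger_force: 58.5
```

```bash
python3 - <<'E'
from fit import *
s=ctrl.get_state();p=np.array(s["eef_pos"]);print(p,s["force"],s["ft_torque"],s["opening"],s["finger_force"])
c=vision.camera("scene");o=(p[0],p[1],.108,p[2]-.116)
a=(220,30,420,200)
im=cv2.resize(c["image"][40:250,240:440],(760,798)[:1]+(590,) if 0 else None,fx=2.8,fy=2.8,interpolation=cv2.INTER_CUBIC)[...,::-1].copy()
for col,b in(((0,0,255),place(PANEL[0],-.07,0,0,.012)),((0,255,0),CADDY[0])):
    u=np.round((proj(c,place(b,*o))-[240,40]+.5)*2.8).astype(int).tolist()
    for i in range(8):
        for d in range(i):
            if bin(i^d).count("1")==1: cv2.line(im,u[i],u[d],col,1)
cv2.imwrite("pics/d.png",im)
E
```

```text
[0.58565005 0.14487113 0.21753772] [ 0.42765554 -0.34323023 -6.14816759] [-0.04440522  0.04444225 -0.02837789] 0.15598359811243417 58.45387101173401
```

View pics/d.png

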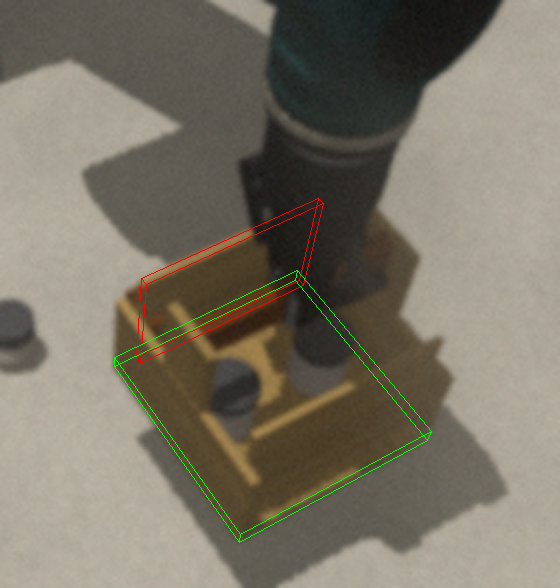

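The picture shows the caddy hanging level from the handle about 10 cm up, with its floor corners on the green overlay. The panel's top edge (≈(200,258)) is on the red one, and the load is a plausible 6.1 N. Handing in.

```bash
python3 -c "
from workcell import job; print(job.sign_off())"
```

```text
the job is handed in; nothing more can be done
None
```

The wide panel is seated in the caddy's front channel, and I handed the job in with the caddy held level by its handle about 10 cm above the table; the hand-in returned no verdict.

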